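# Bar the clear organiser and hold it level off the ledge

## Robot

A 6-joint arm with a two-finger parallel gripper is mounted at the origin on the work surface. World frame = base frame: x ahead of the robot, y to its left, z up, the work surface at z = 0. Lengths are in mm, angles in rad, forces in N, time in s.
With the tool pointing down it reaches from about 400 to 925 mm from the base axis. Payload 12.5 kg.
Tool frame: the origin (TCP) lies midway between the tips of the shut fingers; the grasp point (between the pads) lies 19 mm behind it (ctrl.hold_point_z is the z of the grasp point in the tool frame, in mm); z points along the fingers, y is the line along which they close (so a half turn about z gives the same grasp; the last joint's range is limited). The gripper opens to 95 mm and grips with 3 to 60 N. Pads are 20 mm wide; open, the fingers measure 119 mm over their backs; the gripper's body (75 mm by 180 mm) begins 59 mm behind the grasp point.
Start: joints at [-1.331, 0.491, 1.559, -0, 1.092, -0.106], TCP at [211.867, -588.013, 214.661] pointing down, gripper open.
Joint ranges: [-3.1, 3.1], [-0.84, 2.19], [0.05, 2.79], [-1.13, 4.28], [0.06, 2.93], [-2.69, 2.69]. Speed limits (rad/s): [2.22, 2.22, 2.79, 3.14, 3.14, 3.14].

## Interface

Orientations are given as a unit quaternion [x, y, z, w].
In Python, from rig import readout, vision, order, ctrl gives the robot as it stands. The module is installed in compiled form; this text tells all that it offers.
- The arm moves only by the shell command python3 -m jog 'ROWS' [FORCE]. ROWS is JSON, a list of rows, each a list of 7 numbers: the shift along the tool's x, y, z normalised to -1 to 1, where 1 is 6 cm, then the turn, a rotation vector about the tool's x, y, z normalised to -1 to 1, where 1 is pi/2 rad, then the opening, from -1 (shut) to 1 (fully open). A call has 1 to 20 rows; each row shifts and turns the commanded pose from where the row before left it, along the tool's axes as they then stand; what a row does not reach is not made up. A row lasts 1/8 s, in which the tool goes at most 62.5 mm and 10.7 degrees, less where a joint would pass 70% of its speed; a pose out of reach is approached as far as the arm can. A call with a number of a shift or a turn outside -1 to 1 is refused whole. A call with a gripper value outside its range is refused whole. The fingers move at their own pace and stop on an object; FORCE is the grip in N (left out, the last holds). Time passes only in rows, so rows that do not move let the fingers close. It gives the time, the measured TCP pose, the force, the opening and the grip force at its end, in the units of the state.
- readout.get_obs(): the state, without advancing time (a new reading comes with each control period).
- vision.camera(name): name is "scene" or "side" or "wrist"; returns the picture (400x640x3 uint8, red, green, blue); there is no depth.
- vision.camera_info(name): a dict with "camera_matrix" (3x3 intrinsics, pixels), "rvec" (rotation vector, rad) and "tvec" (3), from world to camera coordinates, as OpenCV has them. Camera axes: x right, y down, z forward; pixel columns grow to the right and rows downward; lengths in mm; the calibration is good to about 2 mm. A picture is of the moment at which its call begins: read the wrist's pose just before it. camera_info takes no time and is no camera call; for the wrist camera it gives the pose at the moment of the call.
- order.close_job(): hands the job in; it is judged then, once.
The state is a dict: "t": time; "joint_pos": joint angles; "dq": joint speeds; "joint_torque": joint torques, N m; "eef_pos": TCP position; "tcp_rot": TCP orientation; "ft_force": force on the tool from outside, world axes, zero at the start; "ft_torque": the same for the moment, N m; "finger_gap": finger opening in mm; "gripper_force": force on a finger pad.
Only numpy, scipy, OpenCV 4.12 (cv2) and the standard library are available. Lean on these libraries where they do the work, as an engineer would, in place of code of your own. Each camera call takes 0.05 s, during which the arm holds its last target. There are 200 camera calls.

## Task

The washroom ledge is about to be wiped. Lay the loose wooden retaining bar across the clear organiser, down in the notches of its two teal end posts and sticking out about equally at both ends, and let go of it; then lift the organiser by its teal centre handle, with the bar in place and everything in it still standing, and hold it level and still about 12 cm above the ledge: finish there, still holding it in the gripper. Leave the mug, comb, nail clipper and tumbler where they are, and never tip the glass pump bottle.

Things in the scene. Friction and masses are not known exactly. Their poses are not given: they have to be found in the camera images.
- tray: Loose clear plastic organiser with teal handle and posts, about 0.34 kg empty, up to 0.85 kg loaded. 160 mm deep (x), 200 mm long (y); origin at the centre of its underside, z up; its front (-x) roughly faces the robot. Floor 5 mm thick; back and end walls 45 mm high, front lip 30 mm, divider along y at x = 0 35 mm high. The middle of its front bay is empty.
- tray_grip (a point): Centre of the organiser's teal handle bar: x = 0, y = 0, 102 mm above the organiser's underside. The level bar runs along the organiser's y, 14 mm thick (x), 124 mm long (y), 24 mm high (90 to 114 mm), open beneath, on two uprights (10 x 12 mm) at y = +-50 mm.
- notch_left (a point): Middle of the notch floor in the organiser's +y front post (x = -62, y = 94, 70 mm above the underside). Teal post 36 mm in x, 12 mm in y, 86 mm high; the notch is open on top, runs through it along y, 20 mm wide (x), 16 mm deep.
- notch_right (a point): Same in the -y front post (x = -62, y = -94, 70 mm above the underside).
- bar: Loose brown wooden retaining bar, 12 mm wide (x), 240 mm long (y), 14 mm high (z), 0.06 kg, both ends alike, lying flat on the ledge left or right of the organiser, roughly pointing away from the robot. Origin at the centre of its underside. In the notches its middle is at x = -62, y = 0, z = 70 mm of the organiser.
- bottle: Small clear glass bottle with white push dispenser head, 36 mm diameter, 90 mm high, loose, standing in the organiser's front bay at about x = -28, y = +52 or -52 mm. Origin at the centre of its underside.
- vial: Small amber bottle with black cap, 34 mm diameter, 85 mm high, loose, standing in the other half of the organiser's front bay from the glass bottle. Origin at the centre of its underside.
- tin: Round aluminium tin, 52 mm diameter, 35 mm high, loose, standing in the organiser's rear bay. Origin at the centre of its underside.
- mug: Pink plastic mug, 76 mm diameter, 88 mm high, on the ledge beyond the organiser. Bystander. Origin at the centre of its underside.
- comb: Pale wooden wide-tooth comb, 52 x 170 x 7 mm, lying flat on the ledge with the organiser between it and the bar. Bystander. Origin at the underside near its middle.
- clipper: Steel nail clipper, 60 mm long, 12 mm wide and high, on the ledge at the far left of the organiser. Bystander. Origin at the centre of its underside.
- tumbler: Blue ceramic tumbler, 70 mm diameter, 95 mm high, on the ledge beyond the organiser. Bystander. Origin at the centre of its underside.
There are look-alikes about, which are no part of the job. Leave any green or purple look-alike of the bottle alone.

How it is judged (in metres and radians):
On the way, in this order (a step that is already met when the one before it is completed fails the run):
1. the bar lies in both notches, let go, while the organiser stands on the ledge (x of bar in the frame of tray between -0.071 and -0.053 m and y of bar in the frame of tray between -0.015 and 0.015 m and z of bar in the frame of tray between 0.066 and 0.0745 m and angle between the y axis of bar and the y axis of tray, either way round below 0.1 rad and angle between the z axis of bar and the z axis of tray, either way round below 0.08 rad and contact force between the fingers and bar below 0.2 N and height (world z) of tray below 0.006 m and linear speed of bar below 0.02 m/s), for 0.2 s.
2. the organiser is held level in the air by its handle (height (world z) of tray between 0.08 and 0.17 m and angle between tray's own z axis and vertical below 0.1 rad and contact force between the fingers and tray above 2 N), for 0.3 s.
At the end, for the whole second after the job is handed in: Held by the fingers alone, underside 80-170 mm above the ledge, tilt under 0.10 rad, under 20 mm/s and 0.1 rad/s; bar free of the fingers, down in both notches, its middle within 15 mm of centre; bottle, vial and tin upright (0.2 rad) inside; no bystander touches the organiser (all of step 2 and x of bar in the frame of tray between -0.071 and -0.053 m and y of bar in the frame of tray between -0.015 and 0.015 m and z of bar in the frame of tray between 0.066 and 0.0745 m and angle between the y axis of bar and the y axis of tray, either way round below 0.1 rad and angle between the z axis of bar and the z axis of tray, either way round below 0.08 rad and contact force between the fingers and bar below 0.2 N and x of bottle in the frame of tray between -0.076 and 0.076 m and y of bottle in the frame of tray between -0.092 and 0.092 m and z of bottle in the frame of tray between -0.001 and 0.015 m and angle between the z axis of each of bottle, vial, tin and the z axis of tray, either way round below 0.2 rad and x of vial in the frame of tray between -0.076 and 0.076 m and y of vial in the frame of tray between -0.092 and 0.092 m and z of vial in the frame of tray between -0.001 and 0.015 m and x of tin in the frame of tray between -0.076 and 0.076 m and y of tin in the frame of tray between -0.092 and 0.092 m and z of tin in the frame of tray between -0.001 and 0.015 m and linear speed of tray below 0.02 m/s and angular speed of tray below 0.1 rad/s and contact force between tray and mug below 0.1 N and contact force between tray and comb below 0.1 N and contact force between tray and clipper below 0.1 N and contact force between tray and tumbler below 0.1 N); the arm keeps its last pose, push and grip.
It fails at once if the mug is moved more than 30 mm (distance of mug from where it was at the start of the episode above 0.03 m).
It fails at once if the comb is moved more than 30 mm (distance of comb from where it was at the start of the episode above 0.03 m).
It fails at once if the clipper is moved more than 30 mm (distance of clipper from where it was at the start of the episode above 0.03 m).
It fails at once if the tumbler is moved more than 30 mm (distance of tumbler from where it was at the start of the episode above 0.03 m).
It fails at once if the glass bottle is tipped by more than 0.4 rad (angle between bottle's own z axis and vertical above 0.4 rad).
It also fails if it takes over 54 s, if anything falls off the work surface, if the arm or the gripper's body presses on something with over 40 N, if the wrist force passes 120 N, or if a joint passes its speed limit or range.

## Working session

There is one attempt and no reset: what is moved stays moved. The work goes in short steps, Python scripts to look and compute and a shell command to move; the robot and the scene stay as the last step left them, time stands still between calls to the robot, and variables do not carry over. Pictures are saved under pics/ and viewed, at most 10 in all, crops included, and the job is handed in when it is done.

```bash
mkdir -p pics
cat > h.py <<'E'
import numpy as np,cv2
from scipy.spatial.transform import Rotation as R
from rig import readout,vision,order,ctrl
def P(n):
    i=vision.camera_info(n);K=np.array(i['camera_matrix'],float);r=cv2.Rodrigues(np.array(i['rvec'],float))[0];t=np.array(i['tvec'],float).reshape(3,1)
    return K@np.hstack([r,t])
def proj(Pm,X):
    X=np.atleast_2d(X);q=np.c_[X,np.ones(len(X))]@Pm.T;return q[:,:2]/q[:,2:]
def onplane(Pm,uv,z):
    H=np.c_[Pm[:,0],Pm[:,1],Pm[:,2]*z+Pm[:,3]];q=np.linalg.solve(H,[uv[0],uv[1],1]);return q[:2]/q[2]
def snap(n,f):
    im=vision.camera(n);cv2.imwrite('pics/'+f,im[:,:,::-1]);return im
E
python3 - <<'E'
from h import *
snap('scene','s1.png');snap('side','d1.png')
np.savez('P.npz',s=P('scene'),d=P('side'))
o=readout.get_obs();print(o,ctrl.hold_point_z)
for n in('scene','side'):
    Pm=P(n);C=-np.linalg.solve(Pm[:,:3],Pm[:,3]);print(n,C)
E
```

```text
{'t': 0.1, 'joint_pos': array([-1.33062359e+00,  4.91497914e-01,  1.55936252e+00, -7.57867266e-06,
        1.09170503e+00, -1.05618945e-01]), 'dq': array([ 0.00058364, -0.00238419, -0.00136364, -0.00142884,  0.00042928,
       -0.00109601]), 'joint_torque': array([ 3.61442857e-03, -6.13620687e+01, -2.58607203e+01,  6.93562254e-02,
        4.70189843e-02, -5.14985038e-05]), 'eef_pos': array([ 211.79834502, -587.8028502 ,  214.12998237]), 'tcp_rot': array([ 9.85090293e-01,  1.72037435e-01, -3.60536934e-05, -4.85083075e-04]), 'ft_force': array([0.34936905, 0.21654973, 0.39390052]), 'ft_torque': array([ 0.01686203, -0.01292757, -0.04585826]), 'gripper_force': 0.0, 'finger_gap': 95.14136943714247} -18.8
scene [870.47880621 507.47103509 854.77904117]
side [557.73211304 896.12404645 811.95797984]
```

View pics/s1.png

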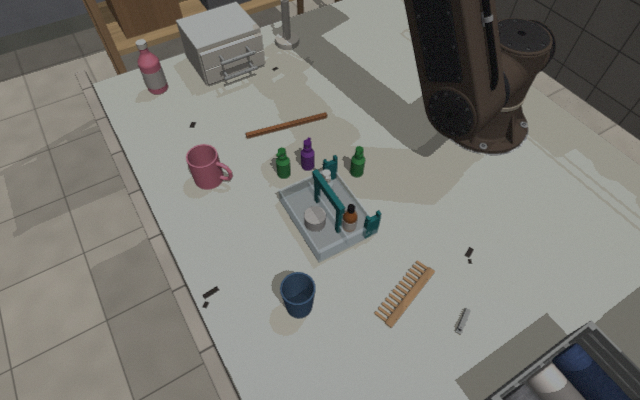

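View pics/d1.png

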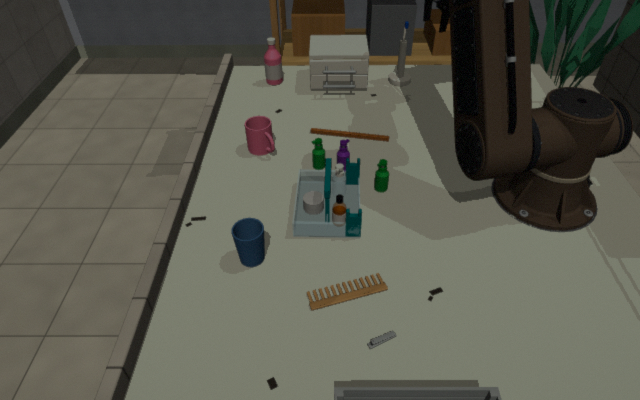

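The scene view shows the bar from (246,132) to (327,117), on the robot's right of the tray. The tray is around (330,215), and the comb, clipper, mug and tumbler are clear of it. The green bottles (284,163), (358,162) and the purple one (308,155) are look-alikes outside the tray. The clear bottle is inside it, near (325,178). I'll enlarge this in one crop.

Run:
```python
import cv2,numpy as np
a=cv2.imread('pics/s1.png')[130:265,265:395];b=cv2.imread('pics/d1.png')[130:265,275:405]
f=lambda x:cv2.resize(x,(400,415),interpolation=cv2.INTER_CUBIC)
cv2.imwrite('pics/c1.png',np.hstack([f(a),f(b)]))
```

```text
(no output)
```

View pics/c1.png

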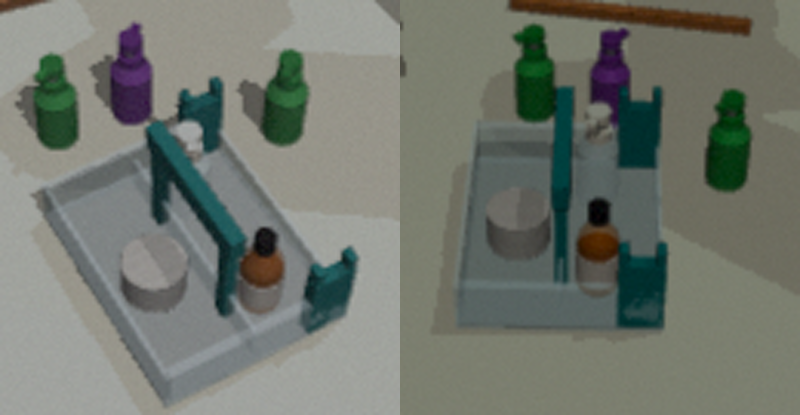

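```bash
cat > m.py <<'E'
from h import *
from scipy.optimize import least_squares
z=np.load('P.npz');S,D=z['s'],z['d']
def tri(a,b):
    q=cv2.triangulatePoints(S,D,np.array(a,float).reshape(2,1),np.array(b,float).reshape(2,1));return (q[:3]/q[3]).ravel()
def sc(u,v):return (265+u/3.077,130+v/3.077)
def dc(u,v):return (275+(u-400)/3.077,130+v/3.077)
print('bar',tri((246.5,132.5),(310.5,131)),tri((327,117),(389,137)))
print('purple top',tri(sc(133,32),dc(612,38)),'base',tri(sc(132,118),dc(608,118)))
print('greenR base',tri(sc(283,138),dc(727,184)),'greenL',tri(sc(57,142),dc(534,115)))
print('botcap',tri(sc(188,128),dc(600,108)),'vialcap',tri(sc(265,235),dc(599,205)))
# model points tray frame: (view,X,uv)
obs=[(S,(0,62,114),sc(236,240)),(S,(0,-62,114),sc(157,130)),(S,(80,100,0),sc(168,405)),(S,(80,-100,45),sc(43,190)),(S,(80,100,45),sc(165,375)),
(D,(0,-62,114),dc(565,90)),(D,(0,62,114),dc(562,202)),(D,(80,100,0),dc(459,325)),(D,(-80,100,0),dc(664,327)),
(D,(-80,100,86),dc(663,243)),(D,(-80,-100,86),dc(661,90)),(D,(-44,100,86),dc(622,245)),(S,(-80,100,86),sc(351,253)),(S,(-44,100,86),sc(313,268))]
def res(p):
    c,s=np.cos(p[3]),np.sin(p[3]);out=[]
    for M,X,uv in obs:
        w=np.array([p[0]+c*X[0]-s*X[1],p[1]+s*X[0]+c*X[1],p[2]+X[2]]);out+=list(proj(M,w)[0]-uv)
    return np.array(out)
r=least_squares(res,[600,0,0,0],loss='soft_l1');print(r.x,r.fun.reshape(-1,2).round(1).tolist())
E
python3 m.py
```

```text
bar [ 607.19320587 -297.76122021    6.20313627] [ 378.7420072  -233.63327795   18.77666668]
purple top [ 512.61507854 -116.47183541   90.53642089] base [ 517.87359856 -107.82222352    3.75253372]
greenR base [416.89634518 -25.6923457   -2.82462244] greenL [ 584.30928425 -121.97612185   -2.87719103]
botcap [527.13871527  -8.21057905  96.30444271] vialcap [530.00379227 101.03494176  90.19129903]
[556.45910668  40.46611784  -5.37366573   6.26656391] [[-0.2, -0.2], [-3.3, -2.8], [-1.4, 0.6], [-2.4, -1.7], [-0.3, 1.0], [0.0, -1.4], [0.3, -4.8], [0.2, 1.3], [0.7, 1.2], [2.7, 2.6], [0.0, -1.6], [0.1, 1.8], [1.1, -0.1], [0.1, 1.8]]
```

```bash
python3 -m jog '[[0.62,-0.35,0,0,0,0,0],[0.62,-0.35,0,0,0,0,0],[0.62,-0.35,0,0,0,0,0],[0.62,-0.35,0,0,0,0,0],[0.62,-0.35,0,0,0,0,0],[0.62,-0.35,0,0,0,0,0],[0.62,-0.35,0,0,0,0,0],[0.62,-0.35,0,0,0,0,0],[0.62,-0.35,0,0,0,0,0],[0.62,-0.35,0,0,0,0,0],[0,0,0,0,0,0.1,0],[0,0,0,0,0,0.1,0],[0,0,0,0,0,0.1,0],[0,0,0,0,0,0.1,0],[0,0,0,0,0,0,0],[0,0,0,0,0,0,0]]' 15
python3 - <<'E'
from h import *
np.save('Pw1.npy',P('wrist'));snap('wrist','w1.png');o=readout.get_obs();print(o['eef_pos'],o['tcp_rot'],o['joint_pos'])
print(proj(np.load('Pw1.npy'),[[607,-298,14],[379,-234,14],[493,-266,14]]))
E
```

```text
t: 2.1
eef_pos: [490.6, -264.3, 214.5]
tcp_rot: [0.99, -0.139, -0.0, -0.0]
ft_force: [-0.9, -0.6, 0.4]
finger_gap: 47.7
gripper_force: 0.0
[ 490.64668036 -264.32186474  214.55349902] [ 9.90237339e-01 -1.39391564e-01 -6.61893891e-05 -4.51244434e-06] [-6.12639907e-01  3.95036083e-01  1.72673200e+00 -6.13171017e-05
  1.01994654e+00  1.23788243e+00]
[[313.01991972  58.41118363]
 [314.04212994 265.75425471]
 [313.57328175 170.65402783]]
```

View pics/w1.png

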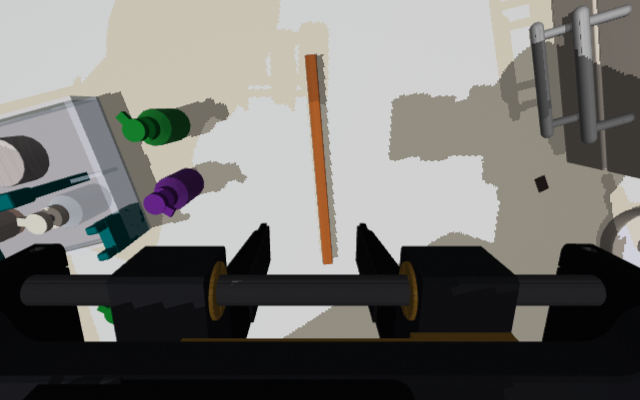

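The wrist view shows the bar from (311,55) to (327,264), slightly turned relative to the tool. The purple look-alike (175,190) stands just beyond the tray's right post (115,240).

Run:
```python
from h import *
Pm=np.load('Pw1.npy');im=cv2.imread('pics/w1.png');h=cv2.cvtColor(im,cv2.COLOR_BGR2HSV)
m=cv2.inRange(h,(5,120,90),(20,255,255));m[:,:295]=0;m[:,345:]=0;m[280:]=0
v,u=np.nonzero(m);print(len(u))
r=cv2.boxPoints(cv2.minAreaRect(np.c_[u,v].astype(np.float32)));print(r)
for z in(14,):
    w=np.array([onplane(Pm,p,z) for p in r]);c=w.mean(0)
    e=sorted([((np.linalg.norm(w[i]-w[(i+1)%4])),w[i]-w[(i+1)%4]) for i in range(4)],key=lambda t:t[0])
    d=e[-1][1];print(c,[x[0] for x in e],np.degrees(np.arctan2(d[1],d[0])))
# scene/side heights via segmentation midpoint already triangulated
o=readout.get_obs();T=R.from_quat(o['tcp_rot']).as_matrix();print(T.round(3))
# ray consistency: bar centre seen in scene+wrist
S=np.load('P.npz')['s'];wc=r.mean(0)
for a,b in(((246.5,132.5),(311,55)),((327,117),(327,264))):
    q=cv2.triangulatePoints(S,Pm,np.array(a,float).reshape(2,1),np.array(b,float).reshape(2,1));print((q[:3]/q[3]).ravel())
```

```text
2126
[[304.59314   55.11725 ]
 [315.4345    54.213806]
 [332.81384  262.76553 ]
 [321.97247  263.66898 ]]
[ 494.55836817 -273.31180542] [np.float64(11.25668690571886), np.float64(13.292595624995338), np.float64(237.83626668002776), np.float64(238.00222769361204)] 168.75864146434859
[[ 0.961 -0.276 -0.   ]
 [-0.276 -0.961  0.   ]
 [-0.     0.    -1.   ]]
[ 607.27829654 -295.22505317   17.18205145]
[ 369.74924774 -248.42908094   -2.70223184]
```

```bash
python3 -m jog '[[0,0,0,0,0,-0.053,0],[0.093,0.135,0,0,0,0,0],[0,0,0.64,0,0,0,0],[0,0,0.64,0,0,0,0],[0,0,0.64,0,0,0,0],[0,0,0.64,0,0,0,0],[0,0,0.64,0,0,0,0],[0,0,0.16,0,0,0,0],[0,0,0.15,0,0,0,0],[0,0,0,0,0,0,0],[0,0,0,0,0,0,-1],[0,0,0,0,0,0,-1],[0,0,0,0,0,0,-1],[0,0,0,0,0,0,-1]]' 20
python3 -m jog '[[0,0,0,0,0,0,-1],[0,0,0,0,0,0,-1]]'
```

```text
t: 3.9
eef_pos: [494.6, -273.5, 4.2]
tcp_rot: [0.995, -0.099, 0.0, 0.0]
ft_force: [-0.1, -0.8, -0.5]
finger_gap: 13.0
gripper_force: 0.0
t: 4.15
eef_pos: [494.6, -273.5, 4.2]
tcp_rot: [0.995, -0.099, 0.0, 0.0]
ft_force: [-1.7, -0.2, 3.4]
finger_gap: 12.1
gripper_force: 20.0
```

```bash
python3 -m jog '[[0,0,-0.3,0,0,0,-1],[0,0,-0.6,0,0,0,-1],[0,0,-0.6,0,0,0,-1],[0,0,-0.6,0,0,0,-1],[0,0,-0.6,0,0,0,-1],[0,0,-0.6,0,0,0,-1],[0,0,-0.3,0,0,0,-1],[-0.09,-0.45,0,0,0,0,-1],[-0.12,-0.58,0,0,0,0,-1],[-0.12,-0.58,0,0,0,0,-1],[-0.12,-0.58,0,0,0,0,-1],[-0.12,-0.58,0,0,0,0,-1],[-0.12,-0.58,0,0,0,0,-1],[-0.12,-0.58,0,0,0,0,-1],[-0.09,-0.45,0,0,0,0,-1],[0,0,0,0,0,0,-1]]'
python3 -m jog '[[0,0,0,0,0,-0.08,-1],[0,0,0,0,0,-0.1,-1],[0,0,0,0,0,-0.1,-1],[0,0,0,0,0,-0.1,-1],[0,0,0,0,0,-0.1,-1],[0,0,0,0,0,-0.1,-1],[0,0,0,0,0,-0.1,-1],[0,0,0,0,0,-0.1,-1],[0,0,0,0,0,-0.1,-1],[0,0,0,0,0,-0.1,-1],[0,0,0,0,0,-0.1,-1],[0,0,0,0,0,-0.03,-1],[0,0,0,0,0,0,-1],[0,0,0,0,0,0,-1]]'
python3 - <<'E'
from h import *
o=readout.get_obs();np.save('Pw2.npy',P('wrist'));snap('wrist','w2.png');print(o['eef_pos'],o['tcp_rot'],o['joint_pos'],o['finger_gap'])
E
```

```text
t: 6.15
eef_pos: [493.3, -3.8, 220.9]
tcp_rot: [0.995, -0.098, 0.0, 0.0]
ft_force: [-0.3, -0.0, -0.9]
finger_gap: 12.1
gripper_force: 20.0
t: 7.9
eef_pos: [493.6, -5.6, 220.3]
tcp_rot: [0.717, 0.697, 0.0, 0.0]
ft_force: [0.2, 0.6, -0.6]
finger_gap: 12.0
gripper_force: 20.0
[493.59488711  -5.55307236 220.27637906] [7.16978292e-01 6.97095475e-01 4.54250089e-05 1.61975587e-04] [-1.45081895e-01  2.98212162e-01  1.86567534e+00 -1.50890451e-04
  9.77392825e-01 -1.16878063e-01] 11.97171364770699
```

View pics/w2.png

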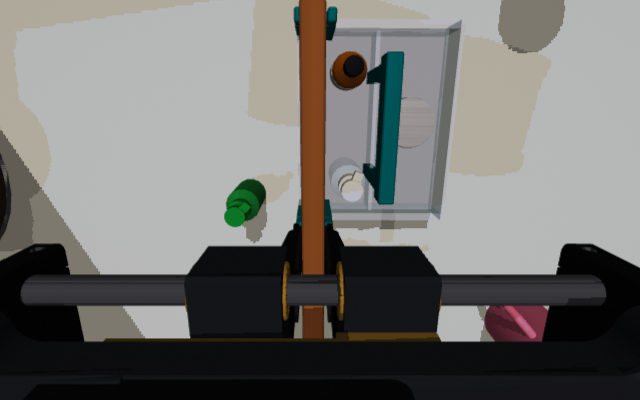

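The wrist view shows the bar centred over the post line, with the far post's prongs at x≈299 and 332. The handle runs from (393,53) to (385,202), with the glass bottle at (350,185) and the vial at (350,68).

Run:
```python
from h import *
from scipy.optimize import least_squares
W=np.load('Pw2.npy');im=cv2.imread('pics/w2.png');h=cv2.cvtColor(im,cv2.COLOR_BGR2HSV)
m=cv2.inRange(h,(80,120,40),(105,255,255))
v,u=np.nonzero(m[:, :]);k=(u>376)&(u<410)&(v<215)&(v>45)
print('handle',cv2.boxPoints(cv2.minAreaRect(np.c_[u,v][k].astype(np.float32))).round(1).tolist())
k=(u<345)&(v<60);print('farpost cols/rows',u[k].min(),u[k].max(),v[k].min(),v[k].max())
k=(u<345)&(v>150)&(v<240);print('nearpost',u[k].min(),u[k].max(),v[k].min(),v[k].max())
z=np.load('P.npz');S,D=z['s'],z['d']
def sc(u,v):return (265+u/3.077,130+v/3.077)
def dc(u,v):return (275+(u-400)/3.077,130+v/3.077)
obs=[(W,(-7,62,114),(384,53)),(W,(7,62,114),(403,53)),(W,(-7,-62,114),(377,203)),(W,(7,-62,114),(394,203)),(W,(80,100,45),(461,21)),(W,(80,-100,45),(437,218)),
(W,(-80,100,86),(295,10)),(W,(-44,100,86),(337,10)),
(S,(0,62,114),sc(236,240)),(S,(80,100,0),sc(168,405)),(S,(80,-100,45),sc(43,190)),(S,(80,100,45),sc(165,375)),
(D,(0,-62,114),dc(565,90)),(D,(80,100,0),dc(459,325)),(D,(-80,100,0),dc(664,327)),
(D,(-80,-100,86),dc(661,90)),(D,(-44,100,86),dc(622,245)),(S,(-80,100,86),sc(351,253)),(S,(-44,100,86),sc(313,268))]
def res(p,ob):
    c,s=np.cos(p[3]),np.sin(p[3]);out=[]
    for M,X,uv in ob:
        w=np.array([p[0]+c*X[0]-s*X[1],p[1]+s*X[0]+c*X[1],p[2]+X[2]]);out+=list(proj(M,w)[0]-uv)
    return np.array(out)
for ob in(obs,obs[:8]):
    r=least_squares(res,[556,40,0,0],args=(ob,),loss='soft_l1');print(r.x.round(3),r.fun.reshape(-1,2).round(1).tolist()[:8])
    p=r.x;c,s=np.cos(p[3]),np.sin(p[3]);print('bar target',p[0]-62*c,p[1]-62*s)
```

```text
handle [[377.5, 202.89999389648438], [386.5, 51.0], [403.6000061035156, 52.0], [394.70001220703125, 203.89999389648438]]
farpost cols/rows 295 336 7 37
nearpost 297 331 200 225
[ 5.59502e+02  4.27570e+01 -4.50600e+00 -2.10000e-02] [[-0.4, 0.1], [-1.5, -0.0], [-0.3, 1.6], [-1.4, 1.5], [1.0, -0.7], [5.1, 0.9], [-3.5, -0.2], [-2.4, -0.5]]
bar target 497.516048459124 44.0861087022376
[ 5.60956e+02  4.31590e+01 -8.92900e+00 -2.80000e-02] [[0.8, 0.3], [-0.6, 0.3], [-0.1, -0.3], [-1.4, -0.3], [1.3, 0.6], [4.3, -0.3], [-0.7, -0.1], [-0.2, -0.1]]
bar target 498.9812847890824 44.914767615472506
```

```bash
python3 -m jog '[[0.2,0.013,0,0,0,0,-1],[0.42,0.027,0,0,0,0,-1],[0.21,0.013,0,0,0,0,-1],[0,0,0.3,0,0,0,-1],[0,0,0.5,0,0,0,-1],[0,0,0.5,0,0,0,-1],[0,0,0.4,0,0,0,-1],[0,0,0.22,0,0,0,-1],[0,0,0,0,0,0,-1],[0,0,0,0,0,0,-1]]'
python3 - <<'E'
from h import *
o=readout.get_obs();W=P('wrist');np.save('Pw3.npy',W);w=snap('wrist','w3.png');s=snap('scene','s3.png');d=snap('side','d3.png')
print(o['eef_pos'],o['tcp_rot'],o['finger_gap'])
f=lambda x,u,v:cv2.resize(x[v:v+100,u:u+130],(400,300),interpolation=cv2.INTER_CUBIC)
c=np.vstack([np.hstack([f(s,300,145),f(d,290,135)]),np.hstack([cv2.resize(w[0:240,130:450],(400,300)),f(d,290,175)])])
cv2.imwrite('pics/c3.png',c[:,:,::-1])
E
```

```text
t: 9.2
eef_pos: [498.6, 44.6, 105.5]
tcp_rot: [0.716, 0.698, 0.0, 0.0]
ft_force: [0.3, 0.6, -0.6]
finger_gap: 11.9
gripper_force: 20.0
[498.56003539  44.63715012 105.54914192] [7.16381314e-01 6.97708723e-01 3.69904715e-04 4.61824038e-04] 11.942876766004652
```

View pics/c3.png

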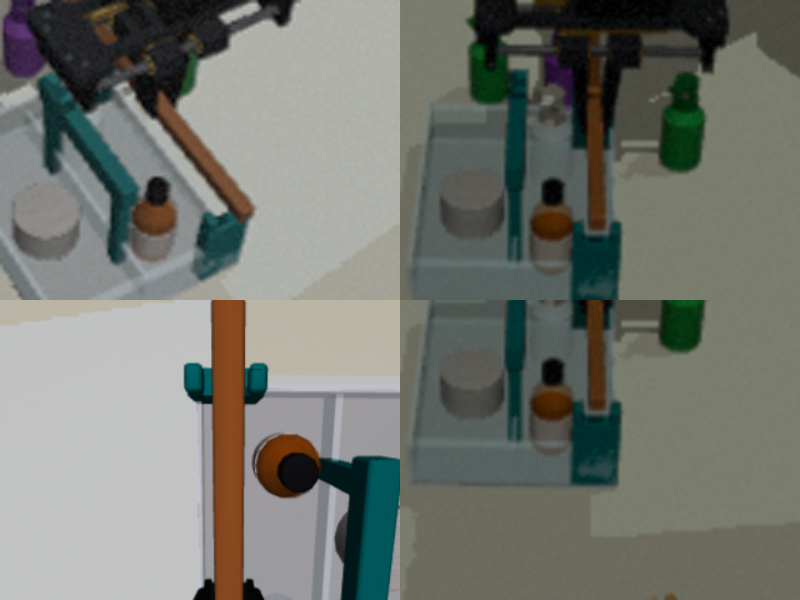

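```bash
python3 -m jog '[[0,-0.013,0,0,0,0,-1],[0,0,0.1,0,0,0,-1],[0,0,0.1,0,0,0,-1],[0,0,0.1,0,0,0,-1],[0,0,0.08,0,0,0,-1],[0,0,0.06,0,0,0,-1],[0,0,0,0,0,0,-1]]'
python3 - <<'E'
from h import *
o=readout.get_obs();print(o['ft_force'],o['ft_torque'],o['eef_pos'])
E
```

```text
t: 10.22
eef_pos: [497.3, 44.6, 78.2]
tcp_rot: [0.716, 0.698, -0.0, -0.0]
ft_force: [-0.0, 1.0, -0.7]
finger_gap: 11.7
gripper_force: 20.0
[-0.01187431  0.98515213 -0.68071075] [-0.01259417 -0.05286478 -0.00650775] [497.28260039  44.60706286  78.16806427]
```

No contact yet; the bar should be inside the notches. I'll lower it to seat, opening only partly.

```bash
python3 -m jog '[[0,0,0.03,0,0,0,-1],[0,0,0.03,0,0,0,-1],[0,0,0,0,0,0,-1]]'
python3 - <<'E'
from h import *
w=snap('wrist','w4.png');s=snap('scene','s4.png');d=snap('side','d4.png')
f=lambda x,u,v:cv2.resize(x[v:v+100,u:u+130],(400,300),interpolation=cv2.INTER_CUBIC)
c=np.hstack([f(s,300,145),f(d,290,135)]);cv2.imwrite('pics/c4.png',c[:,:,::-1])
E
```

```text
t: 10.6
eef_pos: [497.3, 44.6, 74.7]
tcp_rot: [0.716, 0.698, -0.0, -0.0]
ft_force: [0.2, -0.5, -0.6]
finger_gap: 11.4
gripper_force: 20.0
```

View pics/c4.png

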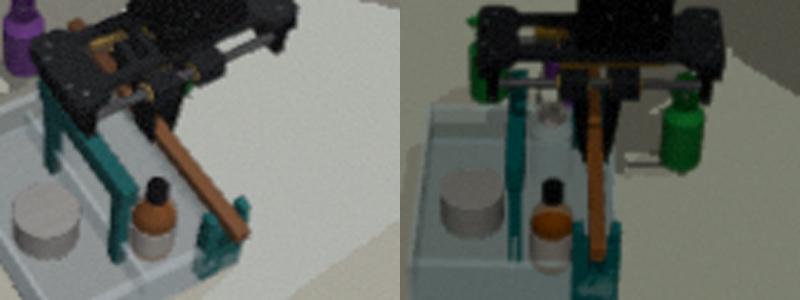

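The bar is in the notch at the +y end, about equal both sides. Next I'll lower a touch, release to ~30 mm, wait, and rise.

```bash
python3 -m jog '[[0,0,0.01,0,0,0,-1],[0,0,0,0,0,0,-1],[0,0,0,0,0,0,-0.6],[0,0,0,0,0,0,-0.45],[0,0,0,0,0,0,-0.35],[0,0,0,0,0,0,-0.35],[0,0,0,0,0,0,-0.35],[0,0,0,0,0,0,-0.35],[0,0,0,0,0,0,-0.35]]'
python3 -m jog '[[0,0,-0.2,0,0,0,-0.35],[0,0,-0.4,0,0,0,-0.35],[0,0,-0.6,0,0,0,-0.2],[0,0,-0.5,0,0,0,0],[0,0,-0.3,0,0,0,0],[0,0,0,0,0,0,0],[0,0,0,0,0,0,0]]'
python3 - <<'E'
from h import *
o=readout.get_obs();np.save('Pw5.npy',P('wrist'));w=snap('wrist','w5.png');d=snap('side','d5.png');s=snap('scene','s5.png');print(o['eef_pos'])
f=lambda x,u,v:cv2.resize(x[v:v+100,u:u+130],(400,300),interpolation=cv2.INTER_CUBIC)
c=np.vstack([np.hstack([f(s,300,145),f(d,290,135)]),np.hstack([cv2.resize(w[0:240,130:450],(400,300)),f(d,290,175)])])
cv2.imwrite('pics/c5.png',c[:,:,::-1])
E
```

```text
t: 11.88
eef_pos: [497.3, 44.6, 74.2]
tcp_rot: [0.716, 0.698, -0.0, 0.0]
ft_force: [-0.4, 0.1, 0.0]
finger_gap: 30.7
gripper_force: 0.0
t: 12.75
eef_pos: [497.0, 44.6, 193.9]
tcp_rot: [0.716, 0.698, -0.0, -0.0]
ft_force: [0.9, 0.9, 0.6]
finger_gap: 47.5
gripper_force: 0.0
[496.99766604  44.61426859 193.8604811 ]
```

View pics/c5.png

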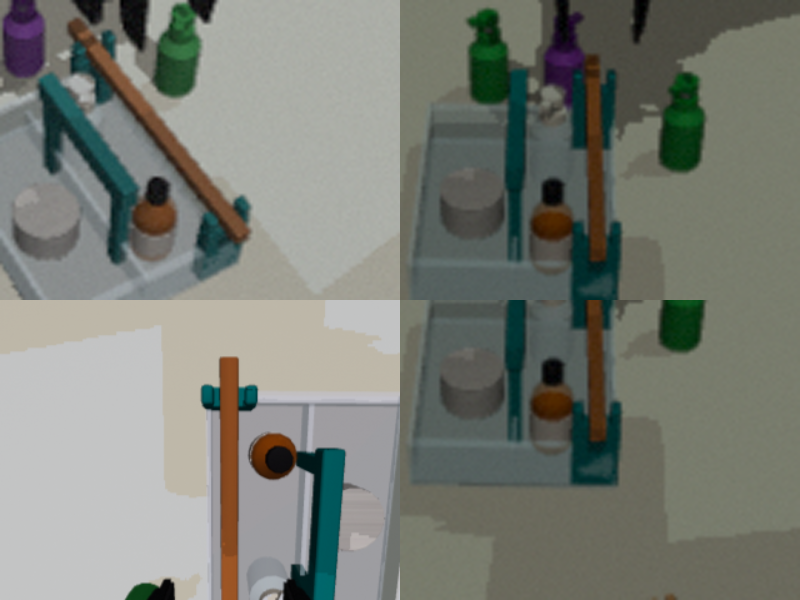

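Run:
```python
from h import *
from scipy.optimize import least_squares
W=np.load('Pw5.npy');W2=np.load('Pw2.npy')
c=lambda u,v:(130+u/1.25,(v-300)/1.25)
e=onplane(W,c(229,358),84);po=onplane(W,c(229,387),86);print('bar end',e,'post outer',po)
obs=[(W,(-7,62,114),c(317,450)),(W,(7,62,114),c(345,450)),(W,(-80,100,86),c(202,387)),(W,(-44,100,86),c(257,387)),
(W2,(-7,62,114),(384,53)),(W2,(7,62,114),(403,53)),(W2,(-7,-62,114),(377,203)),(W2,(7,-62,114),(394,203)),(W2,(80,100,45),(461,21))]
def res(p):
    cc,s=np.cos(p[3]),np.sin(p[3]);out=[]
    for M,X,uv in obs:
        w=np.array([p[0]+cc*X[0]-s*X[1],p[1]+s*X[0]+cc*X[1],p[2]+X[2]]);out+=list(proj(M,w)[0]-uv)
    return np.array(out)
r=least_squares(res,[556,40,0,0],loss='soft_l1');print(r.x.round(3),r.fun.reshape(-1,2).round(1).tolist())
a=r.x[3];print('bar pred rel', (e-r.x[:2])@np.array([-np.sin(a),np.cos(a)])-120)
```

```text
bar end [501.95689604 161.36616433] post outer [501.50860437 144.22430761]
[ 5.60985e+02  4.31640e+01 -8.15100e+00 -2.60000e-02] [[2.4, -0.4], [-1.5, -0.5], [-0.6, 0.4], [-0.1, 0.4], [0.8, 0.1], [-0.5, 0.1], [0.3, -0.1], [-1.0, -0.1], [1.4, 0.1]]
bar pred rel -3.3413486604638933
```

```bash
python3 -m jog '[[0,0.2,0,0,0,0,0],[0,0.35,0,0,0,0,0],[0,0.35,0,0,0,0,0],[0.005,0.15,0,0,0,0,0],[0,0,0,0,0,0,0],[0,0,0.3,0,0,0,0],[0,0,0.5,0,0,0,0],[0,0,0.5,0,0,0,0],[0,0,0.35,0,0,0,0],[0,0,0.2,0,0,0,0],[0,0,0,0,0,0,0],[0,0,0,0,0,0,-0.4],[0,0,0,0,0,0,-0.55],[0,0,0,0,0,0,-0.62],[0,0,0,0,0,0,-0.68],[0,0,0,0,0,0,-1],[0,0,0,0,0,0,-1],[0,0,0,0,0,0,-1]]' 60
```

```text
t: 15.15
eef_pos: [559.4, 43.3, 83.3]
tcp_rot: [0.717, 0.698, -0.001, -0.001]
ft_force: [-5.4, 0.1, 5.1]
finger_gap: 13.6
gripper_force: 60.0
```

```bash
python3 -m jog '[[0,0,-0.02,0,0,0,-1],[0,0,-0.04,0,0,0,-1],[0,0,-0.06,0,0,0,-1],[0,0,-0.06,0,0,0,-1],[0,0,-0.04,0,0,0,-1],[0,0,-0.02,0,0,0,-1],[0,0,0,0,0,0,-1],[0,0,0,0,0,0,-1]]'
python3 - <<'E'
from h import *
o=readout.get_obs();print(o['ft_force'],o['ft_torque']);s=snap('scene','s6.png');d=snap('side','d6.png')
f=lambda x,u,v:cv2.resize(x[v:v+135,u:u+130],(400,415),interpolation=cv2.INTER_CUBIC)
cv2.imwrite('pics/c6.png',np.hstack([f(s,265,130),f(d,275,120)])[:,:,::-1])
E
```

```text
t: 16.15
eef_pos: [560.3, 43.2, 97.5]
tcp_rot: [0.716, 0.698, -0.0, 0.0]
ft_force: [0.0, 0.1, -7.7]
finger_gap: 13.8
gripper_force: 60.0
[ 0.01925222  0.06360314 -7.66700615] [-0.01821798 -0.17824501  0.00296516]
```

View pics/c6.png

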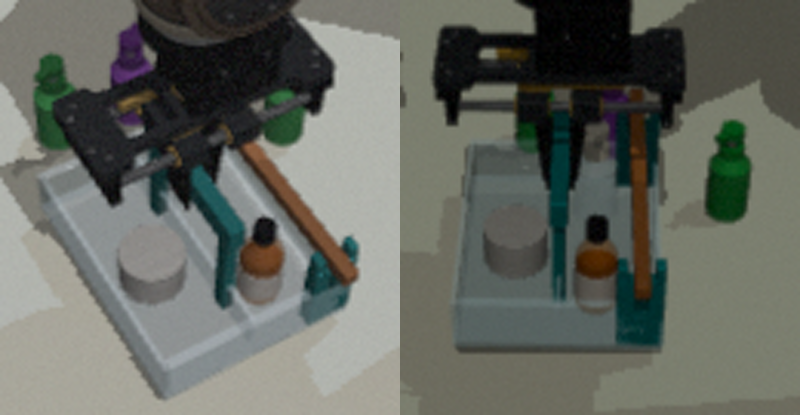

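The tray is off the ledge and level: 7.7 N of load, almost no torque, bar seated, contents standing. Next I'll lift the rest of the way.

```bash
python3 -m jog '[[0,0,-0.03,0,0,0,-1],[0,0,-0.06,0,0,0,-1],[0,0,-0.1,0,0,0,-1],[0,0,-0.12,0,0,0,-1],[0,0,-0.12,0,0,0,-1],[0,0,-0.12,0,0,0,-1],[0,0,-0.12,0,0,0,-1],[0,0,-0.12,0,0,0,-1],[0,0,-0.12,0,0,0,-1],[0,0,-0.12,0,0,0,-1],[0,0,-0.12,0,0,0,-1],[0,0,-0.12,0,0,0,-1],[0,0,-0.12,0,0,0,-1],[0,0,-0.12,0,0,0,-1],[0,0,-0.1,0,0,0,-1],[0,0,-0.08,0,0,0,-1],[0,0,-0.05,0,0,0,-1],[0,0,-0.03,0,0,0,-1],[0,0,0,0,0,0,-1],[0,0,0,0,0,0,-1]]'
python3 -m jog '[[0,0,0,0,0,0,-1],[0,0,0,0,0,0,-1],[0,0,0,0,0,0,-1],[0,0,0,0,0,0,-1],[0,0,0,0,0,0,-1],[0,0,0,0,0,0,-1]]'
python3 - <<'E'
from h import *
s=snap('scene','s7.png');d=snap('side','d7.png');o=readout.get_obs();print(o['ft_force'],o['ft_torque'])
f=lambda x,u,v:cv2.resize(x[v:v+180,u:u+180],(400,400),interpolation=cv2.INTER_CUBIC)
cv2.imwrite('pics/c7.png',np.hstack([f(s,245,100),f(d,255,80)])[:,:,::-1])
E
```

```text
t: 18.75
eef_pos: [560.2, 43.3, 203.6]
tcp_rot: [0.716, 0.698, -0.0, -0.0]
ft_force: [-0.4, 0.1, -8.3]
finger_gap: 13.6
gripper_force: 60.0
t: 19.5
eef_pos: [560.3, 43.2, 203.8]
tcp_rot: [0.716, 0.698, -0.0, 0.0]
ft_force: [-0.8, -0.4, -8.0]
finger_gap: 13.7
gripper_force: 60.0
[-0.40279177  0.49449909 -8.61429693] [-0.03693273 -0.1737288  -0.00262186]
```

View pics/c7.png

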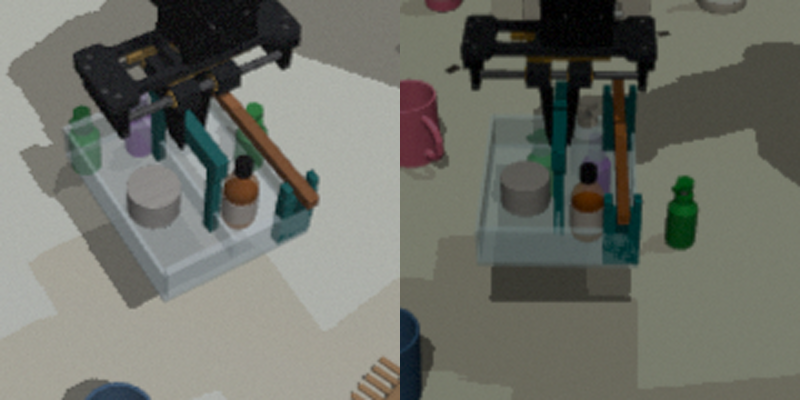

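The tray is held level about 120 mm up, with the bar in both notches and everything standing.

```bash
python3 -c "
from rig import order;print(order.close_job())"
```

```text
the job is handed in; nothing more can be done
None
```

The job is handed in; no verdict was shown. The last images show the bar in both notches and the organiser held level about 12 cm up by its handle, with bottle, vial and tin upright and no bystander touched, at about 19.6 s of the 54 s allowed.

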